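Open the child-proof medicine cabinet

TASK

Two small wooden cabinets with safety catches stand on the worktop; the taller one is the medicine cabinet. Reach down through the finger notch behind the top of its door, press the spring catch down and, while holding it down, pull the door open at least halfway (45 degrees or more), then let go. Leave the lower cabinet shut.

Things in the scene. Friction and masses are not known exactly. Their poses are not given: they have to be found in the camera images.
- tall_cabinet: Medicine cabinet, light wood, fixed, 120 mm high, 150 wide (y), 130 deep (x) plus a 14 mm door in front. Origin: centre of the underside without door; x to the back, y to the left seen from the front, z up. Finger notch through the 10 mm top board, open to the door: x -65 (door's inner face) to -20, y -60 to +20 mm. Its twin, 80 mm high and else alike, stands beside it, left or right.
- tall_catch_top (a point): Centre of the top of the white catch pad (39 x 55 mm) in the notch; at rest cabinet x -43.5, y -20, z 112 mm (8 below the top). Carried by the door, swings with it. Goes straight down 20 mm on a spring (3 N, 6 N fully down). Down 10 mm or more (15 is safe) it frees the door; hold it down for the first 25 mm of pull (0.25 rad). Let go, it springs up.
- tall_door (a joint): Door angle, rad: 0 shut, opens towards the robot, to 1.7; light friction, stays where left; 0.03 play while caught. Upright hinge on the left at cabinet x -79, y +75 mm; inner face x -65, outer x -79, top edge z 120 mm when shut; knob high on the front, right side. A finger holding the pad down in the notch opens it by pushing towards the robot on the inner face, 95 mm from the hinge.
- low_door (a joint): Angle of the door of the lower (80 mm high) cabinet in rad: 0 shut, grows as it opens. To be left shut.

How it is judged:
On the way:
1. the catch of the tall cabinet is pressed down (9 mm or more) while its door is still nearly shut (under 0.12 rad) (height (world z) of tall_catch_top below 0.103 m and value of joint tall_door below 0.12 rad), for 0.1 s.
At the end, for the whole second after the job is handed in: the tall cabinet's door stands open by 0.7 rad (40 degrees) or more and at rest, its catch has sprung back up (within 4 mm), and the low cabinet's door is shut (under 0.05 rad) (value of joint tall_door above 0.7 rad and velocity of joint tall_door between -0.05 and 0.05 rad/s and height (world z) of tall_catch_top above 0.108 m and value of joint low_door below 0.05 rad); the robot touches nothing.
It fails at once if the low cabinet's door is opened (over 0.1 rad) (value of joint low_door above 0.1 rad).
It also fails if it takes over 32 s, if anything falls off the work surface, if the arm or the gripper's body presses on something with over 40 N, if the wrist force passes 120 N, or if a joint passes its speed limit or range.

ROBOT

A 6-joint arm with a two-finger parallel gripper is mounted at the origin on a cart in front of the work surface, level with it; the furniture and walls round the work are solid. World frame = base frame: x ahead of the robot, y to its left, z up, the work surface at z = 0. Lengths are in m, angles in rad, forces in N, time in s.
With the tool pointing down it reaches from about 0.375 to 0.75 m from the base axis. Payload 9 kg.
Tool frame: the origin (TCP) lies between the finger pads; the fingertips stand 22 mm ahead of it and the grasp point (between the pads) lies 3 mm ahead of it; z points along the fingers, y is the line along which they close (so a half turn about z gives the same grasp; the last joint's range is limited). The gripper opens to 85 mm and grips with 20 to 120 N. Pads are 22 mm wide; open, the fingers measure 114 mm over their backs; the gripper's body (76 mm by 85 mm) begins 54 mm behind the grasp point. The pads swing forward as they close: fully open they stand 13 mm farther back than shut.
Start: joints at [-1.532, 0.104, 0.097, 1.564, 0, 1.353], TCP at [0.152, -0.58, 0.253] pointing down, gripper open.
Joint ranges: [-2.99, 2.99], [-0.84, 1.86], [-1.1, 1.16], [-1.84, 2.11], [-1.51, 1.56], [-3.14, 3.14]. Speed limits (rad/s): [2.22, 2.22, 2.57, 3.14, 3.14, 3.14].

INTERFACE

Orientations are given as a unit quaternion [w, x, y, z].
In Python, from cell import get_state, read_camera, camera_info, finish_job, spot_in, trace gives the robot as it stands. The module is installed in compiled form; this text tells all that it offers.
- The arm moves only by the shell command python3 -m jog 'ROWS'. ROWS is text: rows parted by semicolons, each of 5 numbers parted by spaces: the shift along the tool's x, y, z in m, then the turn about the tool's z in degrees, then the finger opening in m, from 0 to 0.0854. In form: dx dy dz twist jaw; .... A call has 1 to 12 rows; each row is the pose to reach, as a shift and turn from the pose commanded when the call began, along the tool's axes at that moment; what a row does not reach only later rows make up. A row lasts 1/8 s, in which the tool goes at most 62.5 mm and 10.7 degrees, less where a joint would pass 70% of its speed; a pose out of reach is approached as far as the arm can. A call with a gripper value outside its range is refused whole. The fingers move at their own pace and stop on an object; the grip force is fixed at half the most. Time passes only in rows, so rows that repeat a pose let the fingers close. It gives the time, the measured TCP pose, the force, the opening and the grip force at its end, in the units of the state.
- get_state(): the state, without advancing time (a new reading comes with each control period).
- read_camera(name): name is "scene" or "side" or "wrist"; returns the picture (420x560x3 uint8, red, green, blue); there is no depth.
- camera_info(name): a dict with "fov_y" (degrees; the focal length in pixels is half the picture's height over the tangent of half this angle, whatever the lens; pixels are square), "cx", "cy" (the principal point, pixels), "eye" and "attitude" of the camera in the world. Camera axes: x right, y up, looking along -z (the intrinsics and any distortion apply to the point x, -y, -z); pixel columns grow to the right and rows downward; lengths in m; the calibration is good to about 2 mm. The wrist camera is an equidistant fisheye: a pixel r from the principal point sees the ray r / f radians off the axis. A picture is of the moment at which its call begins: read the wrist's pose just before it. camera_info takes no time and is no camera call; for the wrist camera it gives the pose at the moment of the call.
- finish_job(): hands the job in; it is judged then, once.
Trained networks look in the newest picture that a camera, given by its name, has taken for a name from the list of things; names that differ only in an ending like _2 or _b are one class to them, and where a whole thing is asked for, a point or a joint stands for the part that bears it (a point fixed in the world has none). Each returns a list of dicts, best first, with "score" (0 to 1); they miss things now and then, are a little off and sometimes report something else, mostly with a low value. They report only what shows in the picture. A call takes as long as a camera call.
- spot_in(camera, label): "point" ([row, column] in pixels, amid what is visible of it).
- trace(camera, label): "region" (420x560 bool, what is visible of it) and "point" ([row, column] in pixels, amid what is visible of it).
The state is a dict: "time_s": time; "joints": joint angles; "joint_velocities": joint speeds; "joint_efforts": joint torques, N m; "tool_pos": TCP position; "tcp_rot": TCP orientation; "ft_force": force on the tool from outside, world axes, zero at the start; "ft_torque": the same for the moment, N m; "width": opening from 0.0 (shut) to 1.0 (fully open); "grip_force": force on a finger pad.
Only numpy, scipy, OpenCV 4.12 (cv2) and the standard library are available. Lean on these libraries where they do the work, as an engineer would, in place of code of your own. Each camera call takes 0.05 s, during which the arm holds its last target. There are 200 camera calls.

## Working session

There is one attempt and no reset: what is moved stays moved. The work goes in short steps, Python scripts to look and compute and a shell command to move; the robot and the scene stay as the last step left them, time stands still between calls to the robot, and variables do not carry over. Pictures are saved under pics/ and viewed, at most 10 in all, crops included, and the job is handed in when it is done.

```bash
mkdir -p pics; python3 - <<'E'
from cell import *
import cv2,numpy as np
for c in ["scene","side"]:
    im=read_camera(c); cv2.imwrite(f"pics/{c}0.png",im[:,:,::-1])
    print(c,camera_info(c))
    for l in ["tall_cabinet","tall_catch_top","tall_door","low_door"]:
        try:
            r=trace(c,l)
            for d in r[:3]:
                ys,xs=np.where(d["region"]); print(l,round(d["score"],2),d["point"],ys.min(),ys.max(),xs.min(),xs.max())
        except Exception as e: print(l,e)
s=get_state(); print(s["time_s"],s["tool_pos"],s["tcp_rot"],s["width"])
E
```

```text
scene {'fov_y': 51.59720062642458, 'cx': 280.4477526791337, 'cy': 207.0033076153792, 'eye': array([-0.19927776,  0.58018311,  0.87060983]), 'attitude': array([-0.36870422, -0.16892845,  0.36724692,  0.83704843])}
tall_cabinet 0.97 [237.8, 226.6] 196 283 182 275
tall_catch_top 0.81 [227.3, 237.4] 218 236 227 250
tall_door 0.94 [243.9, 242.7] 216 283 223 274
low_door 0.31 [239.6, 224.1] 197 283 182 274
side {'fov_y': 45.06970250803857, 'cx': 273.60942393769704, 'cy': 200.2097646241152, 'eye': array([0.1367688 , 0.67033639, 1.28044897]), 'attitude': array([-0.19758859, -0.06210349,  0.26326826,  0.942227  ])}
tall_cabinet 0.77 [250.5, 237.8] 213 290 204 286
tall_cabinet 0.39 [243.9, 261.9] 221 289 244 285
tall_catch_top 0.58 [239.0, 253.5] 228 251 244 263
tall_door 0.57 [240.9, 261.6] 221 289 245 286
low_door 0.95 [152.3, 310.2] 135 185 300 320
0.5 [ 0.15238516 -0.58032787  0.25328185] [ 8.62918662e-06  9.91768208e-01  1.28046172e-01 -2.70277221e-06] 0.9995605588388747
```

View pics/scene0.png

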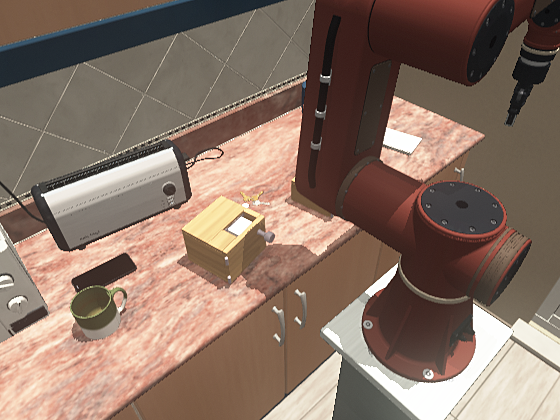

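View pics/side0.png

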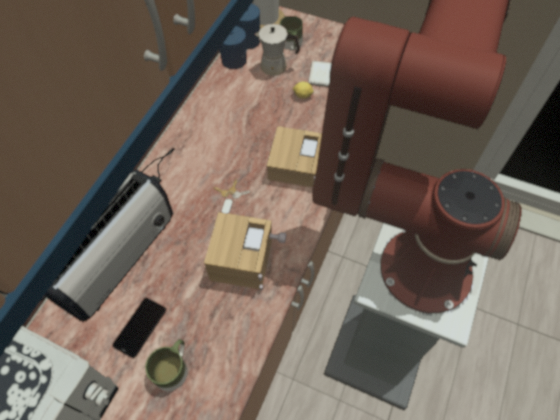

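The scene camera shows the left cabinet with its white pad at about (227,237), and the other cabinet is hidden behind the arm. The side camera shows both: pads at (238,254) and (147,309). I'll enlarge the near one to get its corners.

```bash
python3 - <<'E'
import cv2,numpy as np
a=cv2.imread("pics/scene0.png")[185:295,170:285]; b=cv2.imread("pics/side0.png")[205:295,195:295]; 
a=cv2.resize(a,None,fx=5,fy=5,interpolation=cv2.INTER_CUBIC)
cv2.imwrite("pics/a1.png",a)
b=cv2.resize(cv2.imread("pics/side0.png")[115:295,195:330],None,fx=3.3,fy=3.3,interpolation=cv2.INTER_CUBIC);cv2.imwrite("pics/b1.png",b)
E
```

```text
(no output)
```

View pics/a1.png

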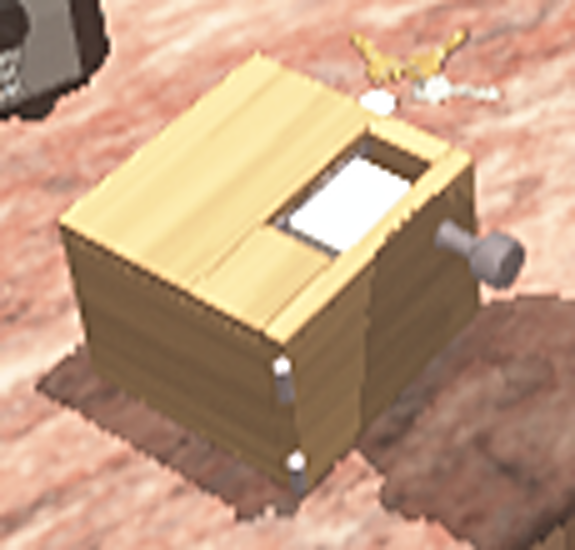

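View pics/b1.png

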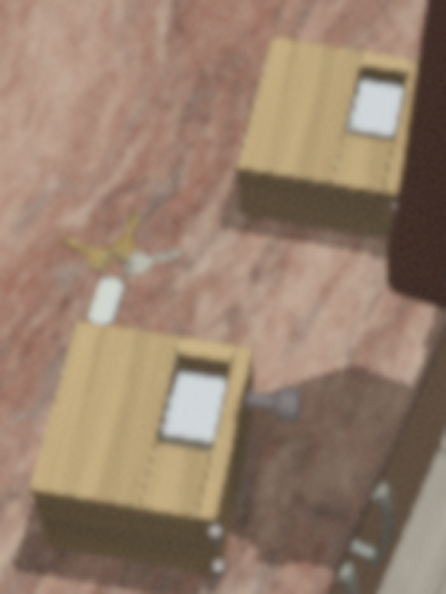

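```bash
cat > h.py <<'E'
import numpy as np
from cell import *
from scipy.spatial.transform import Rotation as R
from scipy.optimize import least_squares
def proj(c,P):
    i=camera_info(c); q=i["attitude"]
    p=(P-i["eye"])@R.from_quat(np.r_[q[1:],q[0]]).as_matrix()
    f=210/np.tan(np.radians(i["fov_y"])/2)
    return np.c_[i["cx"]+f*p[:,0]/-p[:,2], i["cy"]-f*p[:,1]/-p[:,2]]
def world(s,L):
    c,n=np.cos(s[2]),np.sin(s[2])
    return np.c_[s[0]+c*L[:,0]-n*L[:,1], s[1]+n*L[:,0]+c*L[:,1], L[:,2]]
E
python3 - <<'E'
from h import *
def fit(obs,x0):
  for H in (.12,.08):
    def res(s):
        return np.concatenate([(proj(c,world(s,np.array(L)*[1,1,H]))-((np.array(p)+.5)/k-.5+o)).ravel() for c,L,p,k,o in obs])
    r=least_squares(res,x0,loss="soft_l1"); print(H,r.x.round(4),np.degrees(r.x[2]).round(2),r.cost.round(2),res(r.x).round(1))
top=[(.065,.075,1),(.065,-.075,1),(-.079,-.075,1),(-.079,.075,1)]
fit([("scene",top+[(-.079,.075,0),(.065,.075,0)],[(63,222),(258,55),(472,155),(285,343),(300,490),(92,365)],5,np.array([170,185])),
     ("side",top,[(35,492),(80,323),(250,348),(218,520)],3.3,np.array([195,115]))],[.5,.1,0])
fit([("side",[(.065,.075,1),(.065,-.075,1),(-.065,.02,1),(-.02,.02,1),(-.02,-.06,1)],[(240,172),(275,40),(398,140),(347,132),(363,68)],3.3,np.array([195,115]))],[.5,-.1,0])
E
```

```text
0.12 [0.4783 0.1773 0.2344] 13.43 11.16 [-1.3  0.1 -0.5  0.   0.7  0.8 -0.2  0.6  1.4  3.4  0.5  3.7 -1.5 -1.5
 -0.9 -1.3  0.9 -0.6 -0.6 -0.5]
0.08 [0.4945 0.1665 0.2369] 13.57 36.78 [ 1.4  5.9  0.6  6.5  0.4  6.8  1.1  5.7  1.  -2.8  0.5 -1.8 -3.  -0.8
 -2.9  0.9 -2.8  1.3 -4.  -0.3]
0.12 [ 0.452  -0.1511  0.2232] 12.79 2.58 [-0.4 -0.  -0.9 -1.   0.7  0.9  0.4  1.   0.1 -1.4]
0.08 [ 0.4628 -0.1791  0.2212] 12.68 1.21 [ 0.5 -0.6 -0.3 -0.2 -0.1  0.7  0.2  0.9 -0.2 -0.8]
```

The near cabinet is the tall one (its fit prefers 0.12 m, the other's 0.08 m). Pad is at about (0.441, 0.148), with yaw 13.4°. Joint 6 would run out of range at this yaw, so I'll turn the tool half round the other way while travelling.

```bash
python3 -m jog '.343 -.251 0 -11 0;.343 -.251 0 -22 0;.343 -.251 0 -33 0;.343 -.251 0 -44 0;.343 -.251 0 -55 0;.343 -.251 0 -66 0;.343 -.251 0 -77 0;.343 -.251 0 -88 0;.463 -.63 0 -99 0;.463 -.63 0 -110 0;.463 -.63 0 -120 0;.463 -.63 0 -120 0'
cat >> h.py <<'E'
def rel(xy,z,yaw):
    "tool-frame shift and twist to reach world xy,z with tool x at yaw"
    s=get_state(); q=s["tcp_rot"]; M=R.from_quat(np.r_[q[1:],q[0]]).as_matrix()
    d=M.T@(np.array([*xy,z])-s["tool_pos"]); y0=np.arctan2(M[1,0],M[0,0])
    tw=-np.degrees((yaw-y0+np.pi)%(2*np.pi)-np.pi)
    return d.round(4),tw.round(1)
E
python3 -c "
from h import *
s=get_state();print(s['time_s'],s['tool_pos'],s['joints'].round(2) if hasattr(s['joints'],'round') else s['joints']);print(rel((.4406,.1477),.24,.234+np.pi))"
```

```text
time_s: 2.0
tool_pos: [0.4327, 0.001, 0.2535]
tcp_rot: [0.001, 0.384, 0.923, 0.0]
ft_force: [0.6, 0.4, 0.4]
width: -0.003
grip_force: 0.0
2.0 [0.43267871 0.00101559 0.25352939] [-0.3  -0.41 -0.37  1.61 -0.    0.49]
(array([0.0984, 0.1091, 0.0135]), np.float64(-58.5))
```

```bash
python3 -m jog '.098 .109 .013 -10 0;.098 .109 .013 -20 0;.098 .109 .013 -30 0;.098 .109 .013 -40 0;.098 .109 .013 -50 0;.098 .109 .013 -58.5 0;.098 .109 .013 -58.5 0;.098 .109 .013 -58.5 0'
python3 - <<'E'
from h import *
import cv2
s=get_state();print(s['time_s'],s['tool_pos'],s['joints']); print(rel((.4406,.1477),.24,.234+np.pi))
i=camera_info("wrist");im=read_camera("wrist");cv2.imwrite("pics/w0.png",im[:,:,::-1]);np.save("w0.npy",i,allow_pickle=True);print(i)
for l in ["tall_catch_top"]:
    for d in trace("wrist",l)[:2]:
        ys,xs=np.where(d["region"]); print(l,d["score"],d["point"],ys.min(),ys.max(),xs.min(),xs.max())
E
```

```text
time_s: 3.0
tool_pos: [0.4414, 0.1455, 0.2403]
tcp_rot: [0.0, -0.113, 0.994, -0.0]
ft_force: [0.4, -1.2, -0.3]
width: 0.0
grip_force: 0.0
3.0 [0.44138752 0.14553004 0.24032445] [ 3.59403235e-02 -3.14831770e-01 -3.18476249e-01  1.56702049e+00
 -8.57954628e-05 -1.91389546e-01]
(array([0.0003, 0.0023, 0.0003]), np.float64(-0.4))
{'fov_y': 65.70646984690485, 'cx': 278.61822695049307, 'cy': 210.07801308659924, 'eye': array([0.37114264, 0.12833551, 0.3604686 ]), 'attitude': array([ 0.61614098, -0.08998456, -0.11280608,  0.77430476])}
tall_catch_top 0.76 [206.7, 278.3] 184 230 248 317
```

View pics/w0.png

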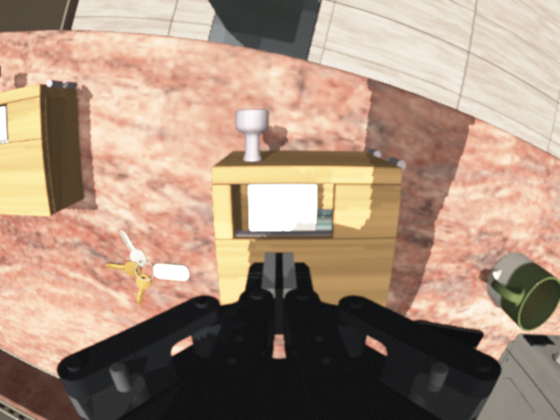

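The wrist view shows the white pad over rows 184–231 and cols 248–317. The notch spans cols 233–333 with its back edge at row ~238, and the door's top front edge is at row ~165. Next I'll project these points onto their known planes.

```bash
python3 - <<'E'
from h import *
i=np.load("w0.npy",allow_pickle=True).item(); f=210/np.tan(np.radians(i["fov_y"])/2)
q=i["attitude"];M=R.from_quat(np.r_[q[1:],q[0]]).as_matrix()
def back(u,v,z):
    a,b=u-i["cx"],v-i["cy"];r=np.hypot(a,b);t=r/f
    d=M@np.array([np.sin(t)*a/r,-np.sin(t)*b/r,-np.cos(t)]); return i["eye"]+d*(z-i["eye"][2])/d[2]
c,n=np.cos(.234),np.sin(.234)
for nm,u,v,z,loc in [("padc",282.5,207.5,.112,(-43.5,-20)),("padFL",317,184,.112,(-63,7.5)),("padFR",249,184,.112,(-63,-47.5)),("padBR",249,231,.112,(-24,-47.5)),
  ("notchBR",233,238,.12,(-20,-60)),("notchBL",333,238,.12,(-20,20)),("notchFL",333,184,.12,(-65,20)),("doorR",215,182,.12,(-65,-75)),("doorL",399,182,.12,(-65,75))]:
    w=back(u,v,z); dx,dy=w[0]-.4783,w[1]-.1773
    print(nm,w.round(4),"local mm",np.round([1e3*(c*dx+n*dy),1e3*(-n*dx+c*dy)],1),"nominal",loc)
E
```

```text
padc [0.4405 0.1474 0.112 ] local mm [-43.7 -20.3] nominal (-43.5, -20)
padFL [0.4158 0.1694 0.112 ] local mm [-62.7   6.8] nominal (-63, 7.5)
padFR [0.4278 0.1175 0.112 ] local mm [-63.  -46.4] nominal (-63, -47.5)
padBR [0.4661 0.1253 0.112 ] local mm [-23.9 -47.7] nominal (-24, -47.5)
notchBR [0.4719 0.114  0.12  ] local mm [-20.9 -60. ] nominal (-20, -60)
notchBL [0.454  0.1921 0.12  ] local mm [-20.3  20. ] nominal (-20, 20)
notchFL [0.4115 0.1801 0.12  ] local mm [-64.4  18.2] nominal (-65, 20)
doorR [0.4301 0.092  0.12  ] local mm [-66.7 -71.8] nominal (-65, -75)
doorL [0.3971 0.2318 0.12  ] local mm [-66.4  71.8] nominal (-65, 75)
```

The wrist measurement matches the model within about 1 mm. Pressing the catch now.

```bash
python3 -m jog '0 .002 .05 0 0;0 .002 .085 0 0;0 .002 .1 0 0;0 .002 .11 0 0;0 .002 .117 0 0;0 .002 .123 0 0;0 .002 .123 0 0;0 .002 .123 0 0'
python3 - <<'E'
from h import *
def rotd(th,r,off=25):
    h=np.array([-79,75.]);return h+r*np.array([-np.sin(th),-np.cos(th)])+off*np.array([np.cos(th),-np.sin(th)])
s=get_state();print(s['time_s'],s['tool_pos'],s['ft_force'])
for th,r in [(0,95),(.08,95),(.16,95),(.24,95),(.32,95),(.4,92),(.5,88),(.6,84),(.7,80),(.8,75),(.9,70),(.95,68)]:
    L=rotd(th,r,25.5)/1e3
    w=world([.4783,.1773,.234],np.array([[*L,0]]))[0]; print(th,L.round(4),np.hypot(*w[:2]).round(3),*rel(w[:2],s['tool_pos'][2],.234+np.pi-th))
E
```

```text
time_s: 4.1
tool_pos: [0.4413, 0.1474, 0.118]
tcp_rot: [0.0, -0.115, 0.993, -0.0]
ft_force: [-3.1, -1.7, 5.3]
width: 0.005
grip_force: 2.5
4.1 [0.44125404 0.14744476 0.11798395] [-3.10314058 -1.65708691  5.2966179 ]
0 [-0.0535 -0.02  ] 0.455 [ 0.0105  0.0004 -0.    ] -0.2
0.08 [-0.0612 -0.0217] 0.447 [ 0.0182 -0.0013 -0.    ] 4.4
0.16 [-0.069  -0.0228] 0.439 [ 0.026  -0.0025 -0.    ] 9.0
0.24 [-0.0768 -0.0233] 0.431 [ 0.0338 -0.003  -0.    ] 13.6
0.32 [-0.0847 -0.0232] 0.423 [ 0.0417 -0.0029 -0.    ] 18.1
0.4 [-0.0913 -0.0197] 0.417 [ 0.0484  0.0006 -0.    ] 22.7
0.5 [-0.0988 -0.0145] 0.41 [ 0.0559  0.0058 -0.    ] 28.4
0.6 [-0.1054 -0.0087] 0.404 [ 0.0625  0.0115 -0.0001] 34.2
0.7 [-0.111  -0.0026] 0.4 [ 0.0681  0.0176 -0.0001] 39.9
0.8 [-0.115   0.0045] 0.397 [ 0.0722  0.0247 -0.0001] 45.6
0.9 [-0.118   0.0115] 0.395 [ 0.0751  0.0317 -0.0001] 51.4
0.95 [-0.1195  0.0147] 0.394 [ 0.0766  0.0349 -0.0001] 54.2
```

The catch is down: 5.3 N at the expected depth. Now following the door's arc.

```bash
python3 -m jog '.005 0 0 0 0;.0105 0 0 0 0;.014 -.001 0 2 0;.018 -.001 0 4 0;.022 -.002 0 7 0;.026 -.0025 0 9 0;.03 -.003 0 11 0;.034 -.003 0 14 0;.038 -.003 0 16 0;.042 -.003 0 18 0;.045 -.001 0 20 0;.0485 .0005 0 23 0'
python3 - <<'E'
from h import *
import cv2
im=read_camera("wrist");cv2.imwrite("pics/w1.png",im[:,:,::-1])
s=get_state();print(s['time_s'],s['tool_pos'],s['ft_force']); 
# remaining path
def rotd(th,r,off=25.5):
    h=np.array([-79,75.]);return h+r*np.array([-np.sin(th),-np.cos(th)])+off*np.array([np.cos(th),-np.sin(th)])
for th,r in [(.4,92),(.5,88),(.6,84),(.7,80),(.8,75),(.9,70),(1.,66)]:
    w=world([.4783,.1773,.234],np.array([[*rotd(th,r)/1e3,0]]))[0]; print(th,*rel(w[:2],.118,.234+np.pi-th))
E
```

```text
time_s: 5.6
tool_pos: [0.3948, 0.1364, 0.1185]
tcp_rot: [0.002, 0.086, 0.996, -0.001]
ft_force: [0.6, -3.7, 5.6]
width: -0.002
grip_force: 2.5
5.65 [0.39442151 0.13652786 0.11846523] [ 0.71901758 -3.82452502  5.11377699]
0.4 [0.0005 0.0004 0.0005] -0.5
0.5 [0.0094 0.0022 0.0004] 5.2
0.6 [0.0177 0.0048 0.0004] 10.9
0.7 [0.0253 0.0082 0.0004] 16.6
0.8 [0.0318 0.0131 0.0004] 22.4
0.9 [0.0373 0.0184 0.0003] 28.1
1.0 [0.0424 0.0231 0.0003] 33.8
```

View pics/w1.png

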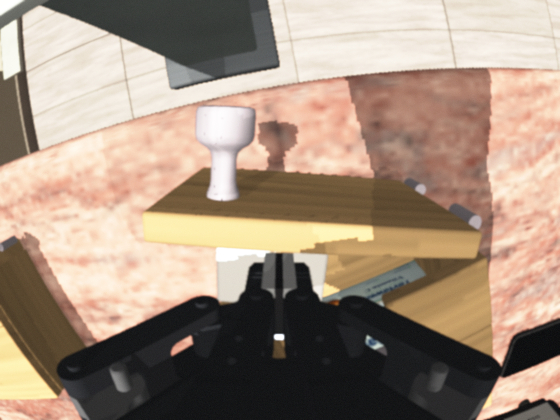

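The door has swung open with the finger (inner face at row ~245, fingertip at (278,258), pad around col 270), at about 0.4 rad. I'll carry on to about 1.0 rad, then back the finger off the door.

```bash
python3 -m jog '.005 .001 0 3 0;.0095 .002 0 5 0;.0135 .0035 0 8 0;.0175 .005 0 11 0;.0215 .0065 0 14 0;.025 .008 0 17 0;.0285 .0105 0 20 0;.032 .013 0 22 0;.0345 .016 0 25 0;.0375 .0185 0 28 0;.0425 .023 0 34 0;.0425 .023 0 34 0'
python3 -m jog '-.003 0 0 0 0;-.003 0 -.02 0 0;-.003 0 -.05 0 0;-.003 0 -.1 0 0;-.003 0 -.13 0 0;-.003 0 -.13 0 0;-.003 0 -.13 0 0'
python3 - <<'E'
from h import *
import cv2
im=read_camera("scene");cv2.imwrite("pics/s2.png",im[:,:,::-1])
im=read_camera("wrist");cv2.imwrite("pics/w2.png",im[:,:,::-1])
s=get_state();print(s['time_s'],s['tool_pos'],s['ft_force'])
E
```

```text
time_s: 7.15
tool_pos: [0.3561, 0.1667, 0.1182]
tcp_rot: [0.001, 0.374, 0.928, 0.0]
ft_force: [-1.0, -2.2, 5.0]
width: -0.0
grip_force: 2.5
time_s: 8.02
tool_pos: [0.3578, 0.1647, 0.2467]
tcp_rot: [-0.0, 0.373, 0.928, -0.0]
ft_force: [0.2, 0.3, -0.2]
width: 0.004
grip_force: 0.0
8.125 [0.35738782 0.16468589 0.24612003] [-0.32056537  0.00506538  0.16921808]
```

View pics/w2.png

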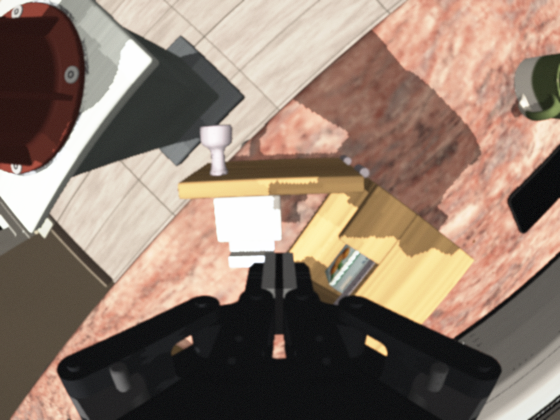

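The door stands open at about 55–60° to the cabinet. The pad (at about (217,247)) is clear of the finger and nothing is touching. Handing in.

```bash
python3 -c "
from cell import *
print(finish_job())"
```

```text
the job is handed in; nothing more can be done
None
```

I pressed the medicine cabinet's catch down, pulled its door open to about 1 rad (57°), let go and handed the job in at about 8 s. The arm was clear, the lower cabinet was never touched, and no verdict was returned; I judged the door angle and the freed catch from the path and wrist picture only.

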